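Roll a chair leg into its drilling seat and chock it

TASK

Get the white chair leg ready for drilling: with flat fingertips pressing lightly on top of it, roll it along the holding board, over the two small brass studs, until it sits in its seat square against the dark stop. Only then slide the red chock up by its post until it is snug against the leg, so the leg has no play. Roll the leg from above (do not grip it, lift it or shove it from behind), keep all pushes gentle, under 25 N, leave the other things on the bench alone, and let go at the end.

Things in the scene. Friction and masses are not known exactly. Their poses are not given: they have to be found in the camera images.
- board: Plywood holding board fixed to the bench (place and yaw vary), plate 190 x 320 x 12 mm. Origin on the bench surface, mid-width; x across the board, y along it from the red chock towards the dark stop, z up. Plate top at z = 12 mm. Low side rails (inner faces x = +-85 mm, 14 mm tall, y -80 to 110 mm) keep the leg from wandering endwise.
- stop (a point): Middle of the face of the dark wooden stop at the board's +y end: board x 0, y 110 mm, 42 mm above the bench. The face is upright, spans the board's width and rises to 57 mm above the bench. Axes as the board's.
- studs (a point): Midway between two brass domed studs (board x = +-62 mm, y = 64 mm), on the plate, 12 mm above the bench. They stand 3 mm proud (caps of a 10 mm radius sphere). The leg must climb over them: its top rises 3 mm while its centre goes from board y 49 to 64 mm and sinks again by y 79 mm. Let go before the crest, it rolls back.
- leg: Round white chair leg, plain cylinder 60 mm in diameter, 160 mm long, 0.2 to 0.45 kg, lying across the board, free to roll along it. Origin at its centre, x along its length; y and z turn as it rolls. Starts between chock and studs (board y -5 to 20 mm). On the level it stays where left at rest. A flat fingertip dragged over its top moves it half the finger's travel: several strokes.
- seat (a point): Where the leg's centre is when it lies in its seat touching the stop: board x 0, y 80 mm, 42 mm above the bench. Axes as the board's.
- chock (a joint): Travel of the red chock along the board's +y, in m: 0 is fully back, its reading varies at the start (0 to 0.02); 0.110 is touching a leg that itself touches the stop. It slides stiffly (about 3 N) and stays where it is left.
- chock_face (a point): Middle of the chock's flat face that looks towards the leg, 42 mm above the bench, 90 mm wide. The red block reaches 50 mm behind it (towards -y of the board) and its top is 48 mm above the bench. Axes as the board's.
- chock_post (a point): Point on the axis of the upright round wooden post on the chock, 24 mm in diameter, 25 mm behind the face; this point is 72 mm above the bench, the post runs from 48 to 94 mm above the bench. Push it from its -y side (or pinch it) to slide the chock.
- glue: white glue bottle, 52 mm across, 150 mm tall, beyond the stop end of the board; leave alone
- mug: green mug, 80 mm across, 90 mm tall; leave alone
- hammer: hammer lying on the bench; leave alone
- sandblock: cork sanding block 110 x 65 x 30 mm on the robot's side of the board; leave alone
- offcut: wooden offcut 50 x 120 x 35 mm on the far side of the board; leave alone
- stain_tin: tin of stain, 74 mm across, 75 mm tall; leave alone
- screwdriver: yellow-handled screwdriver lying on the bench, 200 mm long; leave alone
There are look-alikes about, which are no part of the job. Leave any orange look-alike of the leg alone.

How it is judged (in metres and radians):
On the way, in this order (a step that is already met when the one before it is completed fails the run):
1. the leg lies in its seat at the stop while the chock is still back (y of leg in the frame of board between 0.0775 and 0.0825 m and angle between the x axis of leg and the x axis of board, either way round below 0.06 rad and height (world z) of leg between 0.039 and 0.046 m and value of joint chock below 0.09 m), for 0.3 s.
2. the chock is snug against the seated leg (y of leg in the frame of board between 0.0775 and 0.0825 m and angle between the x axis of leg and the x axis of board, either way round below 0.06 rad and height (world z) of leg between 0.039 and 0.046 m and value of joint chock above 0.108 m), for 0.2 s.
At the end, for the whole second after the job is handed in: the leg lies on the board in its seat, centre within 2.5 mm of touching the stop and square to it within 0.06 rad; the chock is within 2 mm of snug (reading above 0.108); all at rest, fingers off board and chock (all of step 2 and linear speed of leg below 0.02 m/s and velocity of joint chock below 0.01 m/s and contact force between the fingers and board below 0.2 N).
It fails at once if the leg is pressed, pushed or squeezed by the fingers or by the chock with more than 25 N (contact force between any of the fingers, chock and leg above 25 N).
It fails at once if the leg is gripped or shoved from behind: fingers touch it while the grasp point is lower than the leg's top (70 mm above the bench) (contact force between the fingers and leg above 1 N and height (world z) of the grasp point below 0.07 m).
It fails at once if the leg is lifted off the board (height (world z) of leg above 0.056 m).
It fails at once if the chock is pushed forward (past 35 mm) before the leg is over the studs (value of joint chock above 0.035 m and y of leg in the frame of board below 0.066 m).
It fails at once if another thing on the bench is moved more than 30 mm (distance of any of glue, mug, hammer, sandblock, offcut, stain_tin, screwdriver from where it was at the start of the episode above 0.03 m).
It also fails if it takes over 72 s, if anything falls off the work surface, if the arm or the gripper's body presses on something with over 40 N, if the wrist force passes 120 N, or if a joint passes its speed limit or range.

ROBOT

A 7-joint arm with a two-finger parallel gripper is mounted at the origin on the work surface. World frame = base frame: x ahead of the robot, y to its left, z up, the work surface at z = 0. Lengths are in m, angles in degrees, forces in N, time in s.
With the tool pointing down it reaches from about 0.425 to 0.925 m from the base axis. Payload 6.8 kg.
Tool frame: the origin (TCP) lies between the finger pads; the fingertips stand 19 mm ahead of it and the grasp point (between the pads) is the TCP; z points along the fingers, x is the direction in which the jaws open and shut, and the axes are right-handed (so a half turn about z gives the same grasp; the last joint's range is limited). The gripper opens to 85 mm and grips with 20 to 120 N. Pads are 22 mm wide; open, the fingers measure 114 mm over their backs; the gripper's body (76 mm by 85 mm) begins 54 mm behind the grasp point. The pads swing forward as they close: fully open they stand 13 mm farther back than shut.
Start: joints at [64.968, 27.33, 1.283, 89.118, -0.659, 63.558, -4.761], TCP at [0.218, -0.639, 0.25] pointing down, gripper open.
Joint ranges: [-169.35, 169.35], [-19.33, 120.38], [-80.79, 83.38], [13.8, 139.57], [-78.32, 258.32], [9.67, 109.79], [-169.56, 169.56]. Speed limits (degrees/s): [136.94, 136.94, 180, 180, 180, 180, 180].

INTERFACE

Orientations are given as [roll, pitch, yaw] about the fixed x, y, z axes, in that order (R = Rz(yaw) Ry(pitch) Rx(roll)).
In Python, from rig import sensors, cams, job gives the robot as it stands.
- The arm moves only by the tool apply_moves, never from a script. Its argument "motion" is a list of rows, each an object with "slide": the shift along the tool's x, y, z in mm, a list of three; "roll": the turn about the tool's z in degrees; "jaw": the opening, from 0 (shut) to 1 (fully open). A call has 1 to 8 rows; each row shifts and turns the commanded pose from where the row before left it, along the tool's axes as they then stand; what a row does not reach is not made up. A row lasts 1/12 s, in which the tool goes at most 41.7 mm and 7.16 degrees, less where a joint would pass 70% of its speed; a pose out of reach is approached as far as the arm can. A call is refused whole if a number of a shift passes 41.7 or a number of a turn 7.16, either way. A call with a gripper value outside its range is refused whole. The fingers move at their own pace and stop on an object; "grip_force" is the grip in N (left out, the last holds). Time passes only in rows, so rows that do not move let the fingers close. It gives the time, the measured TCP pose, the force and the opening at its end, in the units of the state.
- sensors.sense(): the state, without advancing time (a new reading comes with each control period).
- cams.get_image(name): name is "side" or "top"; returns the picture (400x640x3 uint8, red, green, blue); there is no depth.
- cams.calibration(name): a dict with "fx", "fy", "cx", "cy" (pixels), "pose" (4x4, takes a point from camera to world coordinates). Camera axes: x right, y up, looking along -z (the intrinsics and any distortion apply to the point x, -y, -z); pixel columns grow to the right and rows downward; lengths in m; the calibration is good to about 2 mm. A picture is of the moment at which its call begins. calibration takes no time and is no camera call.
- job.finish_job(): hands the job in, once; it reports no verdict.
The state is a dict: "time": time; "qpos": joint angles; "joint_velocities": joint speeds; "joint_torque": joint torques, N m; "position": TCP position; "eef_rot": TCP orientation; "wrist_force": force on the tool from outside, world axes, zero at the start; "wrist_torque": the same for the moment, N m; "opening": opening from 0.0 (shut) to 1.0 (fully open).
Only numpy, scipy, OpenCV 4.12 (cv2) and the standard library are available. Lean on these libraries where they do the work, as an engineer would, in place of code of your own. Each camera call takes 0.05 s, during which the arm holds its last target. There are 200 camera calls.

## Working session

There is one attempt and no reset: what is moved stays moved. The work goes in short steps, Python scripts to look and compute and a tool call to move; the robot and the scene stay as the last step left them, time stands still between calls to the robot, and variables do not carry over. Pictures are saved under pics/ and viewed, about 8 in all and at most 12, crops included, and the job is handed in when it is done.

Besides the shell and the picture viewer there is one more tool, called after "Emit:" by a JSON object that holds its "method" and its "body". apply_moves: Moves the arm, as the interface text tells. Its arguments: {"type":"object","properties":{"motion":{"type":"array","items":{"type":"object","properties":{"slide":{"type":"array","items":{"type":"number"}},"roll":{"type":"number"},"jaw":{"type":"number"}}}},"grip_force":{"type":"number"}},"required":["motion"]}

```bash
mkdir -p pics; ls; python3 - <<'E'
from rig import sensors,cams
import cv2
for n in("top","side"):
    cv2.imwrite(f"pics/{n}0.png",cams.get_image(n)[:,:,::-1]); c=cams.calibration(n); print(n,c)
s=sensors.sense(); print(s["time"],s["position"],s["eef_rot"],s["wrist_force"],s["opening"])
E
```

```text
pics
top {'fx': 385.7554433960125, 'fy': 385.7554433960125, 'cx': 323.42759158890686, 'cy': 198.70112563822337, 'pose': array([[ 0.02669514,  0.99543521, -0.09163029,  0.40544376],
       [-0.9994881 ,  0.02819544,  0.01511797,  0.00569331],
       [ 0.01763251,  0.09117981,  0.99567833,  1.03062582],
       [ 0.        ,  0.        ,  0.        ,  1.        ]])}
side {'fx': 456.9442273490101, 'fy': 456.9442273490101, 'cx': 313.8925344859525, 'cy': 202.0670892007549, 'pose': array([[-0.97286111,  0.1318281 , -0.19016472,  0.26749857],
       [-0.231145  , -0.59147279,  0.77248425,  0.9293138 ],
       [-0.01064213,  0.79547551,  0.60589228,  0.82038813],
       [ 0.        ,  0.        ,  0.        ,  1.        ]])}
0.1 [ 0.21781421 -0.63838064  0.24943835] [ 1.79994021e+02  9.09255518e-02 -7.11580175e+01] [-0.11750507 -0.81641942 -0.29061916] 0.9967459049396725
```

View pics/top0.png

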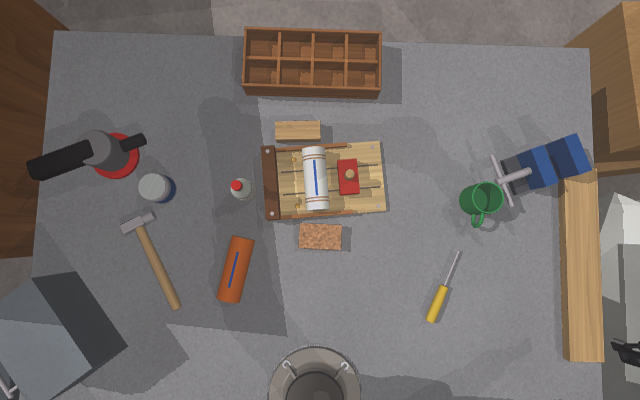

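View pics/side0.png

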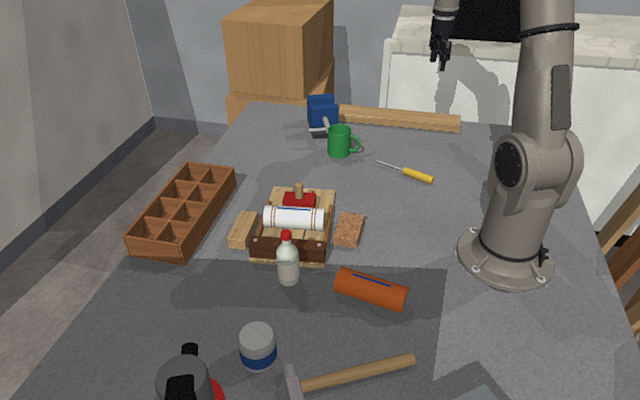

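Top view: the board lies across about (262–385, 143–220). The dark stop is at column ~271, the leg at (315,178), the chock at (348,177) with its post at (349,173), and the glue at (240,188). Side view: the stop is nearest the camera at (290,250), the leg at (294,217) and the post at (298,190). Next I'll measure these.

```bash
cat > h.py <<'E'
import numpy as np,cv2
from rig import cams,sensors
def ray(n,p,z):
    c=cams.calibration(n);T=c["pose"]
    d=T[:3,:3]@np.array([(p[0]-c["cx"])/c["fx"],-(p[1]-c["cy"])/c["fy"],-1])
    return (T[:3,3]+d*(z-T[2,3])/d[2])
def proj(n,P):
    c=cams.calibration(n);T=c["pose"];q=T[:3,:3].T@(np.asarray(P)-T[:3,3])
    return np.array([c["cx"]-c["fx"]*q[0]/q[2],c["cy"]+c["fy"]*q[1]/q[2]])
def blob(m,win):
    w=np.zeros_like(m);x0,y0,x1,y1=win;w[y0:y1,x0:x1]=m[y0:y1,x0:x1]
    cs,_=cv2.findContours(w,cv2.RETR_EXTERNAL,cv2.CHAIN_APPROX_NONE)
    return max(cs,key=cv2.contourArea)
def box(n,cnt,z):
    """minAreaRect of contour cast onto plane z: centre, sizes, long-axis yaw"""
    P=np.array([ray(n,p,z)[:2] for p in cnt[:,0,:].astype(float)])*1000
    (c,s,a)=cv2.minAreaRect(P.astype(np.float32))
    if s[0]<s[1]: s=(s[1],s[0]);a+=90
    return np.array(c),s,(a+90)%180-90
E
python3 - <<'E'
from h import *
im=cv2.imread("pics/top0.png");hsv=cv2.cvtColor(im,cv2.COLOR_BGR2HSV)
W=(255,135,395,225)
red=cv2.inRange(hsv,(0,170,80),(6,255,255))|cv2.inRange(hsv,(172,170,80),(180,255,255))
white=cv2.inRange(hsv,(0,0,170),(180,60,255))
dark=cv2.inRange(hsv,(0,60,20),(20,255,120))
for n,m,z,w in(("red",red,.048,(330,150,370,210)),("white",white,.055,(295,140,335,215)),("dark",dark,.057,(258,140,282,225))):
    c=blob(m,w);print(n,cv2.boundingRect(c),box("top",c,z))
crop=cv2.resize(im[130:230,225:395],None,fx=4.6,fy=4.6,interpolation=cv2.INTER_CUBIC)
cv2.imwrite("pics/crop0.png",crop)
for p in((349.5,173.5),):print("post top",ray("top",p,.094))
E
```

```text
red (340, 179, 19, 15) (array([530.38500977, -74.05654907]), (46.3267707824707, 36.197818756103516), -88.69473910331726)
white (303, 158, 22, 40) (array([549.09515381,  18.27222252]), (98.79181671142578, 49.86760330200195), 6.515921115875244)
dark (261, 145, 21, 76) (array([533.47302246, 124.89930725]), (191.9065399169922, 51.04747772216797), 2.373209238052368)
post top [ 0.55558894 -0.07089195  0.094     ]
```

View pics/crop0.png

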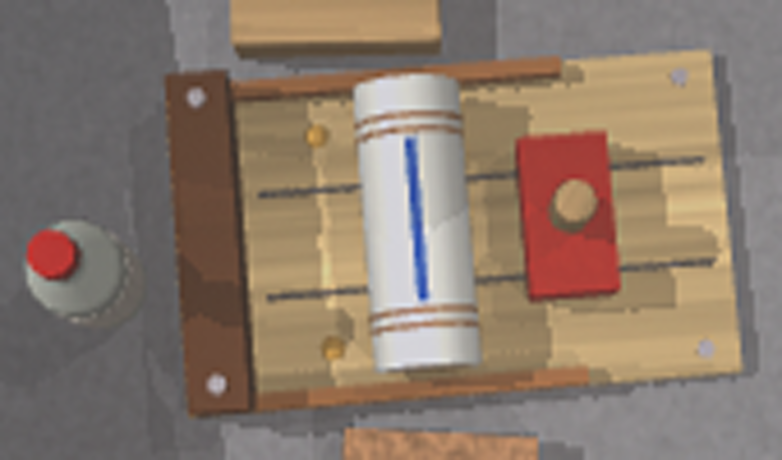

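The crop (4.6x, offset 225,130) shows the stop screws at (196,97) and (217,384), and the studs at (317,135) and (333,348). The red block's corners are (517,138), (606,132), (618,291) and (530,298), the post top is at (577,200), and the leg runs from (407,75) to (427,370).

```bash
cat >> h.py <<'E'
def cr(u,v,z): return ray("top",(u/4.6+225-.5+.11,v/4.6+130-.5+.11),z)*1000
E
python3 - <<'E'
from h import *
g=lambda a,b:np.degrees(np.arctan2(*(a-b)[1::-1]))
def pr(n,a,b): print(n,a.round(1),b.round(1),"mid",((a+b)/2).round(1),"len",np.linalg.norm(a-b).round(1),"dir",g(a,b).round(2))
pr("studs",cr(317,135,15),cr(333,348,15))
pr("screws",cr(196,97,57),cr(217,384,57))
pr("boardend",cr(710,50,12),cr(742,373,12))
pr("stop face top edge",cr(228,70,57),cr(247,405,57))
pr("stop outer top edge",cr(165,73,57),cr(188,412,57))
pr("red front",cr(517,138,48),cr(530,298,48))
pr("red back",cr(606,132,48),cr(618,291,48))
pr("leg ends (top)",cr(407,75,60),cr(427,368,60))
print("post",cr(577,199,94))
# side view post
E
```

```text
studs [-2311.9  -917.5 15000. ] [ -614.1  -734.1 15000. ] mid [-1463.   -825.8 15000. ] len 1707.6 dir -173.83
screws [-11595.7  -7595.3  57000. ] [-2441. -6569. 57000.] mid [-7018.4 -7082.2 57000. ] len 9212.0 dir -173.6
boardend [-2346.6  1738.8 12000. ] [ -310.7  1965.6 12000. ] mid [-1328.6  1852.2 12000. ] len 2048.5 dir -173.64
stop face top edge [-12504.3  -6608.9  57000. ] [-1806.1 -5601.6 57000. ] mid [-7155.2 -6105.2 57000. ] len 10745.5 dir -174.62
stop outer top edge [-12344.7  -8615.3  57000. ] [-1535.4 -7444.2 57000. ] mid [-6940.1 -8029.7 57000. ] len 10872.6 dir -173.82
red front [-8811.2  2265.5 48000. ] [-4503.8  2713.3 48000. ] mid [-6657.5  2489.4 48000. ] len 4330.6 dir -174.07
red back [-9046.8  4655.  48000. ] [-4758.3  5056.7 48000. ] mid [-6902.6  4855.9 48000. ] len 4307.2 dir -174.65
leg ends (top) [-13210.6   -925.3  60000. ] [-3.319e+03  2.880e+01  6.000e+04] mid [-8264.8  -448.2 60000. ] len 9937.5 dir -174.49
post [-14656.82438536   7737.32154651  94000.        ]
```

Those heights were passed in mm instead of m, so I'm rerunning.

```bash
sed -i 's/+.11),z)\*1000/+.11),z\/1000)*1000/' h.py
python3 - <<'E'
from h import *
g=lambda a,b:np.degrees(np.arctan2(*(a-b)[1::-1]))
def pr(n,a,b): print(n,a.round(1),b.round(1),"mid",((a+b)/2).round(1),"len",np.linalg.norm(a-b).round(1),"dir",g(a,b).round(2))
pr("studs",cr(317,135,15),cr(333,348,15))
pr("screws",cr(196,97,57),cr(217,384,57))
pr("boardend",cr(710,50,12),cr(742,373,12))
pr("stop face top edge",cr(228,70,57),cr(247,405,57))
pr("stop outer top edge",cr(165,73,57),cr(188,412,57))
pr("red front",cr(517,138,48),cr(530,298,48))
pr("red back",cr(606,132,48),cr(618,291,48))
pr("leg ends (top)",cr(407,75,60),cr(427,368,60))
print("post",cr(577,199,94))
E
```

```text
studs [603.   72.8  15. ] [479.6  59.5  15. ] mid [541.3  66.1  15. ] len 124.2 dir 6.17
screws [614.2 137.9  57. ] [455.  120.1  57. ] mid [534.6 129.   57. ] len 160.2 dir 6.4
boardend [ 661.  -155.2   12. ] [ 471.9 -176.3   12. ] mid [ 566.5 -165.8   12. ] len 190.2 dir 6.36
stop face top edge [630.  120.8  57. ] [443.9 103.2  57. ] mid [537. 112.  57.] len 186.9 dir 5.38
stop outer top edge [627.2 155.7  57. ] [439.2 135.3  57. ] mid [533.2 145.5  57. ] len 189.1 dir 6.18
red front [598.3 -41.6  48. ] [508.1 -51.   48. ] mid [553.2 -46.3  48. ] len 90.6 dir 5.93
red back [603.2 -91.6  48. ] [ 513.5 -100.    48. ] mid [558.3 -95.8  48. ] len 90.1 dir 5.35
leg ends (top) [629.6  21.   60. ] [466.7   5.3  60. ] mid [548.2  13.2  60. ] len 163.6 dir 5.51
post [557.1895321  -72.19946845  94.        ]
```

Emit:
{"method": "apply_moves", "body": {"motion": [{"roll": -7, "jaw": 1}, {"roll": -7}, {"roll": -7}, {"roll": -7}, {"roll": -7}, {"roll": -7}, {"roll": -7}, {"roll": -7}]}}

```text
validation failed for argument at $.mo...
```

Emit:
{"method": "apply_moves", "body": {"motion": [{"roll": -7}, {"roll": -7}, {"roll": -7}, {"roll": -0.4}]}}

```text
validation failed for argument at $.mo...
```

Emit:
{"method": "apply_moves", "body": {"motion": [{"slide": [16.6, -25.2, 4.2]}, {"slide": [16.6, -25.2, 4.2]}, {"slide": [16.6, -25.2, 4.2]}, {"slide": [16.6, -25.2, 4.2]}, {"slide": [16.6, -25.2, 4.2]}, {"slide": [16.6, -25.2, 4.2]}, {"slide": [16.6, -25.2, 4.2]}, {"slide": [16.6, -25.2, 4.2]}]}}

```text
validation failed for argument at $.mo...
```

Emit:
{"method": "apply_moves", "body": {"motion": [{"slide": [0, 0, 0], "roll": -7, "jaw": 1}, {"slide": [0, 0, 0], "roll": -7, "jaw": 1}, {"slide": [0, 0, 0], "roll": -7, "jaw": 1}, {"slide": [0, 0, 0], "roll": -7, "jaw": 1}, {"slide": [0, 0, 0], "roll": -7, "jaw": 1}, {"slide": [0, 0, 0], "roll": -7, "jaw": 1}, {"slide": [0, 0, 0], "roll": -7, "jaw": 1}, {"slide": [0, 0, 0], "roll": -7, "jaw": 1}]}}

```text
time: 0.77
position: [0.2178, -0.6385, 0.2497]
eef_rot: [-179.9, 0.0, -14.8]
wrist_force: [0.3, 0.2, -0.2]
opening: 0.996
```

Emit:
{"method": "apply_moves", "body": {"motion": [{"slide": [0, 0, 0], "roll": -7, "jaw": 1}, {"slide": [0, 0, 0], "roll": -7, "jaw": 1}, {"slide": [0, 0, 0], "roll": -7, "jaw": 1}, {"slide": [0, 0, 0], "roll": -0.4, "jaw": 1}, {"slide": [0, 0, 0], "roll": 0, "jaw": 1}]}}

```text
time: 1.18
position: [0.2177, -0.6387, 0.2498]
eef_rot: [-179.9, -0.0, 6.0]
wrist_force: [-0.4, -0.1, -0.4]
opening: 0.999
```

Emit:
{"method": "apply_moves", "body": {"motion": [{"slide": [16.6, -25.2, 4.2], "roll": 0, "jaw": 1}, {"slide": [16.6, -25.2, 4.2], "roll": 0, "jaw": 1}, {"slide": [16.6, -25.2, 4.2], "roll": 0, "jaw": 1}, {"slide": [16.6, -25.2, 4.2], "roll": 0, "jaw": 1}, {"slide": [16.6, -25.2, 4.2], "roll": 0, "jaw": 1}, {"slide": [16.6, -25.2, 4.2], "roll": 0, "jaw": 1}, {"slide": [16.6, -25.2, 4.2], "roll": 0, "jaw": 1}, {"slide": [16.6, -25.2, 4.2], "roll": 0, "jaw": 1}]}}

```text
time: 1.85
position: [0.3285, -0.4226, 0.2166]
eef_rot: [180.0, -0.0, 6.0]
wrist_force: [-0.3, -1.2, 0.2]
opening: 0.999
```

Emit:
{"method": "apply_moves", "body": {"motion": [{"slide": [16.6, -25.2, 4.2], "roll": 0, "jaw": 1}, {"slide": [16.6, -25.2, 4.2], "roll": 0, "jaw": 1}, {"slide": [16.6, -25.2, 4.2], "roll": 0, "jaw": 1}, {"slide": [16.6, -25.2, 4.2], "roll": 0, "jaw": 1}, {"slide": [16.6, -25.2, 4.2], "roll": 0, "jaw": 1}, {"slide": [16.6, -25.2, 4.2], "roll": 0, "jaw": 1}, {"slide": [16.6, -25.2, 4.2], "roll": 0, "jaw": 1}, {"slide": [16.6, -25.2, 4.2], "roll": 0, "jaw": 1}]}}

```text
time: 2.52
position: [0.4386, -0.2079, 0.183]
eef_rot: [180.0, -0.0, 6.0]
wrist_force: [0.6, -0.1, -0.5]
opening: 1.0
```

Emit:
{"method": "apply_moves", "body": {"motion": [{"slide": [16.6, -25.2, 4.2], "roll": 0, "jaw": 1}, {"slide": [16.6, -25.2, 4.2], "roll": 0, "jaw": 1}, {"slide": [16.6, -25.2, 4.2], "roll": 0, "jaw": 1}, {"slide": [16.6, -25.2, 4.2], "roll": 0, "jaw": 1}, {"slide": [16.6, -25.2, 4.2], "roll": 0, "jaw": 1}, {"slide": [16.6, -25.2, 4.2], "roll": 0, "jaw": 1}, {"slide": [16.6, -25.2, 4.2], "roll": 0, "jaw": 1}, {"slide": [0, 0, 0], "roll": 0, "jaw": 1}]}}

```text
time: 3.18
position: [0.5366, -0.0142, 0.1537]
eef_rot: [-179.8, -0.1, 6.5]
wrist_force: [0.1, 0.9, 0.7]
opening: 1.0
```

Emit:
{"method": "apply_moves", "body": {"motion": [{"slide": [6.5, -9, 12], "roll": 0, "jaw": 1}, {"slide": [6.5, -9, 12], "roll": 0, "jaw": 1}, {"slide": [0, 0, 12], "roll": 0, "jaw": 1}, {"slide": [0, 0, 12], "roll": 0, "jaw": 1}, {"slide": [0, 0, 0], "roll": 0, "jaw": 1}, {"slide": [0, 0, 0], "roll": 0, "jaw": 1}]}}

```text
time: 3.68
position: [0.5445, -0.0029, 0.1049]
eef_rot: [180.0, 0.1, 6.1]
wrist_force: [-0.2, 1.0, -0.1]
opening: 0.999
```

```bash
python3 - <<'E'
from h import *
im=cams.get_image("side")[:,:,::-1]
cv2.imwrite("pics/side1.png",cv2.resize(im[120:280,215:375],None,fx=3.7,fy=3.7,interpolation=cv2.INTER_CUBIC))
s=sensors.sense();print(s["position"],s["eef_rot"],s["wrist_force"])
E
```

```text
[ 0.54515667 -0.00276407  0.10558792] [1.79980685e+02 4.45053827e-02 6.14261712e+00] [-0.00468719  0.10029572  0.61598663]
```

View pics/side1.png

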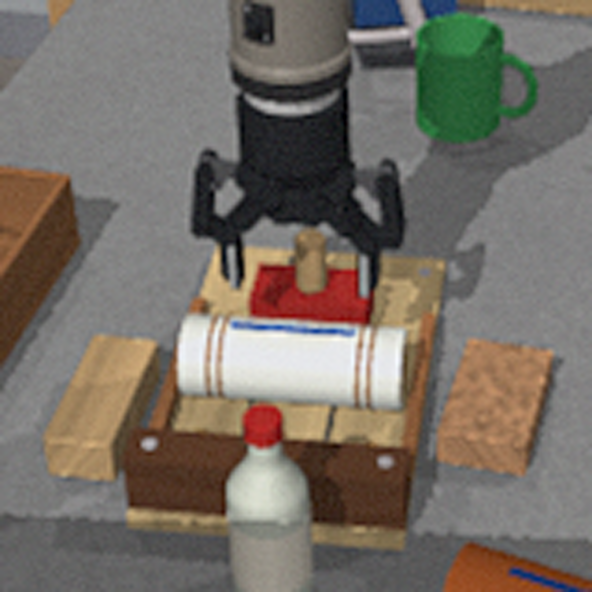

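The open fingertips are at (233,285) and (365,295), straddling the leg centre just behind it and above. I'll move forward a little and probe downward.

Emit:
{"method": "apply_moves", "body": {"motion": [{"slide": [3.5, -8, 2], "roll": 0, "jaw": 1}, {"slide": [0, 0, 3], "roll": 0, "jaw": 1}, {"slide": [0, 0, 3], "roll": 0, "jaw": 1}, {"slide": [0, 0, 3], "roll": 0, "jaw": 1}, {"slide": [0, 0, 2], "roll": 0, "jaw": 1}, {"slide": [0, 0, 0], "roll": 0, "jaw": 1}]}}

```text
time: 4.23
position: [0.5477, 0.0062, 0.0922]
eef_rot: [180.0, 0.1, 6.2]
wrist_force: [-0.8, 0.5, -0.1]
opening: 1.002
```

Emit:
{"method": "apply_moves", "body": {"motion": [{"slide": [0, 0, 1], "roll": 0, "jaw": 1}, {"slide": [0, 0, 1], "roll": 0, "jaw": 1}, {"slide": [0, 0, 1], "roll": 0, "jaw": 1}, {"slide": [0, 0, 0], "roll": 0, "jaw": 1}]}}

```text
time: 4.57
position: [0.548, 0.0064, 0.0896]
eef_rot: [180.0, 0.0, 6.2]
wrist_force: [0.1, -0.6, 0.5]
opening: 1.001
```

Emit:
{"method": "apply_moves", "body": {"motion": [{"slide": [0, 0, 1], "roll": 0, "jaw": 1}, {"slide": [0, 0, 1], "roll": 0, "jaw": 1}, {"slide": [0, 0, 1], "roll": 0, "jaw": 1}, {"slide": [0, 0, 0], "roll": 0, "jaw": 1}]}}

```text
time: 4.9
position: [0.548, 0.0064, 0.0865]
eef_rot: [180.0, 0.0, 6.2]
wrist_force: [-0.6, -0.1, -0.4]
opening: 1.001
```

Emit:
{"method": "apply_moves", "body": {"motion": [{"slide": [0, 0, 1], "roll": 0, "jaw": 1}, {"slide": [0, 0, 1], "roll": 0, "jaw": 1}, {"slide": [0, 0, 1], "roll": 0, "jaw": 1}, {"slide": [0, 0, 1], "roll": 0, "jaw": 1}, {"slide": [0, 0, 1], "roll": 0, "jaw": 1}, {"slide": [0, 0, 0], "roll": 0, "jaw": 1}]}}

```text
time: 5.4
position: [0.548, 0.0064, 0.0815]
eef_rot: [180.0, 0.0, 6.2]
wrist_force: [-0.1, 0.1, 0.3]
opening: 1.001
```

Emit:
{"method": "apply_moves", "body": {"motion": [{"slide": [0, 0, 1], "roll": 0, "jaw": 1}, {"slide": [0, 0, 0], "roll": 0, "jaw": 1}]}}

```text
time: 5.57
position: [0.5481, 0.0064, 0.0806]
eef_rot: [-180.0, 0.0, 6.2]
wrist_force: [-0.2, -0.2, -1.0]
opening: 1.002
```

Emit:
{"method": "apply_moves", "body": {"motion": [{"slide": [0, 0, 1], "roll": 0, "jaw": 1}, {"slide": [0, 0, 0], "roll": 0, "jaw": 1}]}}

```text
time: 5.73
position: [0.5481, 0.0064, 0.0796]
eef_rot: [180.0, 0.0, 6.2]
wrist_force: [0.2, -0.9, -0.2]
opening: 1.004
```

Emit:
{"method": "apply_moves", "body": {"motion": [{"slide": [0, 0, 1], "roll": 0, "jaw": 1}, {"slide": [0, 0, 0], "roll": 0, "jaw": 1}]}}

```text
time: 5.9
position: [0.548, 0.0064, 0.0786]
eef_rot: [180.0, 0.0, 6.2]
wrist_force: [0.2, 1.1, -0.1]
opening: 1.0
```

Emit:
{"method": "apply_moves", "body": {"motion": [{"slide": [0, 0, 0.7], "roll": 0, "jaw": 1}, {"slide": [0, 0, 0], "roll": 0, "jaw": 1}]}}

```text
time: 6.07
position: [0.5482, 0.0064, 0.078]
eef_rot: [180.0, -0.0, 6.2]
wrist_force: [-0.2, 0.2, -0.1]
opening: 1.002
```

Emit:
{"method": "apply_moves", "body": {"motion": [{"slide": [0, 0, 0.7], "roll": 0, "jaw": 1}, {"slide": [0, 0, 0], "roll": 0, "jaw": 1}]}}

```text
time: 6.23
position: [0.5482, 0.0065, 0.0778]
eef_rot: [180.0, -0.0, 6.2]
wrist_force: [-1.8, -0.5, 5.2]
opening: 1.001
```

Contact is at TCP z≈77.9 mm, with roughly 8–10 N/mm stiffness. First stroke now.

Emit:
{"method": "apply_moves", "body": {"motion": [{"slide": [0, -2, 0.1], "roll": 0, "jaw": 1}, {"slide": [0, -4, 0], "roll": 0, "jaw": 1}, {"slide": [0, -4, 0], "roll": 0, "jaw": 1}, {"slide": [0, -4, 0], "roll": 0, "jaw": 1}]}}

```text
time: 6.57
position: [0.5467, 0.0205, 0.0778]
eef_rot: [180.0, -0.0, 6.2]
wrist_force: [-2.1, -0.8, 6.1]
opening: 0.998
```

Emit:
{"method": "apply_moves", "body": {"motion": [{"slide": [0, -4, 0], "roll": 0, "jaw": 1}, {"slide": [0, -4, 0], "roll": 0, "jaw": 1}, {"slide": [0, -4, 0], "roll": 0, "jaw": 1}, {"slide": [0, -2, 0], "roll": 0, "jaw": 1}, {"slide": [0, 0, 0], "roll": 0, "jaw": 1}]}}

```text
time: 6.98
position: [0.5451, 0.0351, 0.0778]
eef_rot: [-180.0, -0.0, 6.3]
wrist_force: [-2.4, 0.8, 6.5]
opening: 1.0
```

```bash
python3 - <<'E'
from h import *
for n in("top","side"):
    cv2.imwrite(f"pics/{n}2.png",cams.get_image(n)[:,:,::-1])
a=cv2.imread("pics/top2.png")[130:230,225:395];b=cv2.imread("pics/side2.png")[150:270,215:375]
a=cv2.resize(a,None,fx=4.6,fy=4.6,interpolation=cv2.INTER_CUBIC);cv2.imwrite("pics/t2.png",a)
for n in("side0","side2"):
    im=cv2.imread(f"pics/{n}.png");hsv=cv2.cvtColor(im,cv2.COLOR_BGR2HSV)
    c=blob(cv2.inRange(hsv,(0,0,165),(180,60,255)),(255,190,335,240));print(n,cv2.boundingRect(c))
E
```

```text
side0 (263, 205, 61, 24)
side2 (262, 208, 62, 25)
```

View pics/t2.png

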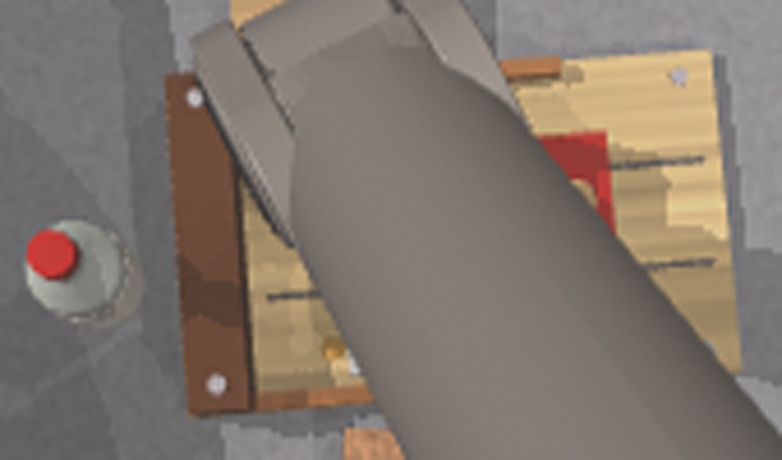

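The arm hides the leg in the top view (only the lower stud at (333,348) shows), so I'll track it in the side view by row shift.

```bash
cat >> h.py <<'E'
O=np.array([548.2,2.5]);ex=np.array([.9942,.108]);ey=np.array([-.108,.9942])
def W(x,y,z): return np.r_[O+x*ex+y*ey,z]/1000
def legrow(im):
    """mean sub-pixel row of the leg's lower silhouette edge (white -> dark) at several board x"""
    g=im[:,:,2].astype(float);out=[]   # blue: strong between white and plywood
    for X in(-65,-12,10,65):
        u=int(round(proj("side",W(X,30,30))[0])); col=cv2.GaussianBlur(g,(3,3),0)[:,u]
        r=np.arange(200,250);d=-np.diff(col[199:250]);k=int(np.argmax(d));out.append(round(float(r[k]+ (d[k+1]-d[k-1])/(2*(d[k-1]+d[k]+d[k+1])+1e-9)),2) if 0<k<len(d)-1 else -1)
    return out
def lowrow(y,X,zc=42):
    # projected lower tangent of cylinder
    return max(proj("side",W(X,y+30*np.cos(t),zc+30*np.sin(t)))[1] for t in np.linspace(0,2*np.pi,361))
def legy():
    im=cams.get_image("side");return legrow(im),im
E
python3 - <<'E'
from h import *
for n in("side0","side2"):
    print(n,legrow(cv2.imread(f"pics/{n}.png")[:,:,::-1]))
for y in(10,25,40,64,80):print(y,[round(lowrow(y,X,45 if y==64 else 42),2) for X in(-65,-12,10,65)])
E
```

```text
side0 [246.13, 238.99, 228.03, 236.08]
side2 [246.13, 238.98, 230.09, 236.05]
10 [np.float64(229.78), np.float64(228.33), np.float64(227.73), np.float64(226.25)]
25 [np.float64(233.45), np.float64(231.97), np.float64(231.36), np.float64(229.85)]Traceback (most recent call last):
  File "<stdin>", line 4, in <module>
  File "h.py", line 32, in lowrow
    return max(proj("side",W(X,y+30*np.cos(t),zc+30*np.sin(t)))[1] for t in np.linspace(0,2*np.pi,361))
  File "h.py", line 32, in <genexpr>
    return max(proj("side",W(X,y+30*np.cos(t),zc+30*np.sin(t)))[1] for t in np.linspace(0,2*np.pi,361))
               ~~~~^^^^^^^^^^^^^^^^^^^^^^^^^^^^^^^^^^^^^^^^^^^^
  File "h.py", line 8, in proj
    c=cams.calibration(n);T=c["pose"];q=T[:3,:3].T@(np.asarray(P)-T[:3,3])
ValueError: time passes only in moves, steps and waits
```

```bash
python3 - <<'E'
import re
s=open("h.py").read()
s=s.replace('cams.calibration(n)','cal(n)').replace('def ray','_c={}\ndef cal(n):\n    if n not in _c:_c[n]=cams.calibration(n)\n    return _c[n]\ndef ray',1)
i=s.index("def legrow");s=s[:i]+'''def low(y,X,zc=42):
    return max((proj("side",W(X,y+30*np.cos(t),zc+30*np.sin(t))) for t in np.linspace(-2.2,0,45)),key=lambda p:p[1])
def legedge(bgr):
    """lower edge of the leg's white silhouette as (col,row) points"""
    hsv=cv2.cvtColor(bgr,cv2.COLOR_BGR2HSV);m=cv2.inRange(hsv,(0,0,120),(180,75,255))
    P=[]
    for u in list(range(266,279))+list(range(299,321)):
        r=np.flatnonzero(m[200:252,u])
        if len(r):
            k=np.flatnonzero(np.diff(r)>1); e=(r[k[0]] if len(k) else r[-1])
            P.append((u,e+200.5))
    return np.array(P)
def legfit(bgr):
    """board y of leg at each side (x>0 far end, x<0 near end)"""
    P=legedge(bgr);ys=np.arange(-5,95,5);o=[]
    for lo,hi in((266,279),(299,321)):
        q=P[(P[:,0]>=lo)&(P[:,0]<hi)]
        if len(q)==0:o.append(None);continue
        t=np.array([low(y,X) for y in ys for X in((50,75) if lo<280 else(-5,-70))]).reshape(len(ys),2,2)
        d=[np.median(q[:,1]-np.interp(q[:,0],*(a[np.argsort(a[:,0])].T))) for a in t]
        o.append(round(float(np.interp(0,d[::-1],ys[::-1])),1))
    return o
'''
open("h.py","w").write(s)
E
python3 - <<'E'
from h import *
for n in("side0","side2"):
    b=cv2.imread(f"pics/{n}.png");print(n,legfit(b),legedge(b)[::4].tolist())
E
```

```text
side0 [11.4, -5.0] [[266.0, 226.5], [270.0, 227.5], [274.0, 211.5], [278.0, 206.5], [302.0, 208.5], [306.0, 208.5], [310.0, 208.5], [314.0, 218.5], [318.0, 230.5]]
side2 [23.0, -5.0] [[266.0, 201.5], [270.0, 213.5], [274.0, 209.5], [278.0, 214.5], [302.0, 215.5], [306.0, 216.5], [310.0, 215.5], [314.0, 212.5], [318.0, 234.5]]
```

```bash
python3 - <<'E'
s=open("h.py").read()
s=s.replace("    P=[]\n","    m=cv2.morphologyEx(m,cv2.MORPH_CLOSE,np.ones((7,7),np.uint8));P=[]\n")
s=s.replace("k=np.flatnonzero(np.diff(r)>1); e=(r[k[0]] if len(k) else r[-1])","e=r[-1]").replace("m[200:252,u]","m[200:245,u]")
open("h.py","w").write(s)
E
python3 - <<'E'
from h import *
for n in("side0","side2"):
    b=cv2.imread(f"pics/{n}.png");print(n,legfit(b),legedge(b)[::3].tolist())
E
```

```text
side0 [13.6, 13.5] [[266.0, 226.5], [269.0, 226.5], [272.0, 227.5], [275.0, 227.5], [278.0, 227.5], [301.0, 229.5], [304.0, 229.5], [307.0, 229.5], [310.0, 229.5], [313.0, 230.5], [316.0, 230.5], [319.0, 244.5]]
side2 [27.6, 26.9] [[266.0, 230.5], [269.0, 230.5], [272.0, 230.5], [275.0, 230.5], [278.0, 231.5], [301.0, 232.5], [304.0, 232.5], [307.0, 233.5], [310.0, 233.5], [313.0, 233.5], [316.0, 233.5], [319.0, 244.5]]
```

Emit:
{"method": "apply_moves", "body": {"motion": [{"slide": [0, 0, -5], "roll": 0, "jaw": 1}, {"slide": [0, 8, 0], "roll": 0, "jaw": 1}, {"slide": [0, 8, 0], "roll": 0, "jaw": 1}, {"slide": [0, 0, 2], "roll": 0, "jaw": 1}, {"slide": [0, 0, 2], "roll": 0, "jaw": 1}, {"slide": [0, 0, 1], "roll": 0, "jaw": 1}, {"slide": [0, 0, 0], "roll": 0, "jaw": 1}]}}

```text
time: 7.67
position: [0.5468, 0.0183, 0.0776]
eef_rot: [180.0, 0.0, 6.2]
wrist_force: [-3.3, -0.6, 7.6]
opening: 1.0
```

Emit:
{"method": "apply_moves", "body": {"motion": [{"slide": [0, -2, 0], "roll": 0, "jaw": 1}, {"slide": [0, -5, 0], "roll": 0, "jaw": 1}, {"slide": [0, -5, 0], "roll": 0, "jaw": 1}, {"slide": [0, -5, 0], "roll": 0, "jaw": 1}, {"slide": [0, -5, 0], "roll": 0, "jaw": 1}, {"slide": [0, -5, 0], "roll": 0, "jaw": 1}, {"slide": [0, -5, 0], "roll": 0, "jaw": 1}, {"slide": [0, -2, 0], "roll": 0, "jaw": 1}]}}

```text
time: 8.33
position: [0.5429, 0.0534, 0.0777]
eef_rot: [-180.0, 0.0, 6.3]
wrist_force: [-3.1, 0.1, 7.9]
opening: 1.001
```

```bash
python3 - <<'E'
from h import *
b=cams.get_image("side")[:,:,::-1].copy();cv2.imwrite("pics/side3.png",b)
p=sensors.sense()["position"]*1000;r=p[:2]-O
print(legfit(b),"finger",r@ex,r@ey,p[2],sensors.sense()["wrist_force"])
E
```

```text
[44.4, 45.2] finger 0.22454494099765743 51.43345830803496 77.7204009170563 [-3.40389275 -0.0789525   7.67846632]
```

Emit:
{"method": "apply_moves", "body": {"motion": [{"slide": [0, 0, -5], "roll": 0, "jaw": 1}, {"slide": [0, 7, 0], "roll": 0, "jaw": 1}, {"slide": [0, 7, 0], "roll": 0, "jaw": 1}, {"slide": [0, 0, 2], "roll": 0, "jaw": 1}, {"slide": [0, 0, 2], "roll": 0, "jaw": 1}, {"slide": [0, 0, 1], "roll": 0, "jaw": 1}, {"slide": [0, -3, 0], "roll": 0, "jaw": 1}, {"slide": [0, -3, 0], "roll": 0, "jaw": 1}]}}

```text
time: 9.05
position: [0.5439, 0.0442, 0.0778]
eef_rot: [180.0, 0.0, 6.2]
wrist_force: [-3.1, -0.8, 9.5]
opening: 0.998
```

Emit:
{"method": "apply_moves", "body": {"motion": [{"slide": [0, -3, 0], "roll": 0, "jaw": 1}, {"slide": [0, 0, 0], "roll": 0, "jaw": 1}]}}

```text
time: 9.22
position: [0.5435, 0.0482, 0.0778]
eef_rot: [-180.0, 0.0, 6.2]
wrist_force: [-3.2, 0.4, 9.2]
opening: 0.999
```

```bash
cat > look.py <<'E'
from h import *
import sys
b=cams.get_image("side")[:,:,::-1].copy();cv2.imwrite(f"pics/{sys.argv[1]}.png",b)
s=sensors.sense();p=s["position"]*1000;r=p[:2]-O
print(legfit(b),"finger x y z",(r@ex).round(1),(r@ey).round(1),p[2].round(1),s["wrist_force"].round(1),s["time"])
E
python3 look.py side4
```

```text
[50.3, 49.1] finger x y z 0.2 45.7 77.7 [-4.3 -0.7 10. ] 9.2667
```

Emit:
{"method": "apply_moves", "body": {"motion": [{"slide": [0, 0, -5], "roll": 0, "jaw": 1}, {"slide": [0, 6.5, 0], "roll": 0, "jaw": 1}, {"slide": [0, 0, 2], "roll": 0, "jaw": 1}, {"slide": [0, 0, 2], "roll": 0, "jaw": 1}, {"slide": [0, 0, 1], "roll": 0, "jaw": 1}, {"slide": [0, 0, 0], "roll": 0, "jaw": 1}]}}

```text
time: 9.77
position: [0.5444, 0.0405, 0.0774]
eef_rot: [180.0, 0.0, 6.2]
wrist_force: [-1.8, -1.6, 8.0]
opening: 0.999
```

```bash
python3 look.py side5
```

```text
[50.3, 49.1] finger x y z 0.3 38.2 77.5 [-2.5 -0.8  8.6] 9.8167
```

Emit:
{"method": "apply_moves", "body": {"motion": [{"slide": [0, -2, 0], "roll": 0, "jaw": 1}, {"slide": [0, -2, -0.3], "roll": 0, "jaw": 1}]}}

```text
time: 9.98
position: [0.5441, 0.0438, 0.0779]
eef_rot: [179.9, 0.0, 6.2]
wrist_force: [-2.2, -3.2, 9.6]
opening: 1.0
```

Emit:
{"method": "apply_moves", "body": {"motion": [{"slide": [0, -2, -0.4], "roll": 0, "jaw": 1}, {"slide": [0, -2, -0.4], "roll": 0, "jaw": 1}]}}

```text
time: 10.15
position: [0.5436, 0.048, 0.0788]
eef_rot: [179.9, 0.0, 6.2]
wrist_force: [-2.6, -2.7, 9.3]
opening: 1.003
```

Emit:
{"method": "apply_moves", "body": {"motion": [{"slide": [0, -2, -0.32], "roll": 0, "jaw": 1}, {"slide": [0, -2, -0.3], "roll": 0, "jaw": 1}]}}

```text
time: 10.32
position: [0.5431, 0.0522, 0.0793]
eef_rot: [179.9, 0.0, 6.2]
wrist_force: [-2.9, -2.1, 9.0]
opening: 1.003
```

Emit:
{"method": "apply_moves", "body": {"motion": [{"slide": [0, -2, -0.27], "roll": 0, "jaw": 1}, {"slide": [0, -2, -0.24], "roll": 0, "jaw": 1}]}}

```text
time: 10.48
position: [0.5427, 0.0564, 0.0798]
eef_rot: [180.0, 0.0, 6.2]
wrist_force: [-2.6, -1.1, 7.6]
opening: 0.998
```

Emit:
{"method": "apply_moves", "body": {"motion": [{"slide": [0, -2, -0.2], "roll": 0, "jaw": 1}, {"slide": [0, -2, -0.2], "roll": 0, "jaw": 1}]}}

```text
time: 10.65
position: [0.5422, 0.0605, 0.0801]
eef_rot: [180.0, 0.0, 6.2]
wrist_force: [-2.0, -0.8, 7.6]
opening: 0.999
```

```bash
python3 look.py side6
```

```text
[50.5, 48.8] finger x y z 0.3 58.9 80.2 [-2.5 -0.3  6.5] 10.7
```

Emit:
{"method": "apply_moves", "body": {"motion": [{"slide": [0, -2, -0.12], "roll": 0, "jaw": 1}, {"slide": [0, -2, -0.1], "roll": 0, "jaw": 1}, {"slide": [0, -2, -0.05], "roll": 0, "jaw": 1}]}}

```text
time: 10.95
position: [0.5415, 0.0666, 0.0804]
eef_rot: [180.0, 0.0, 6.2]
wrist_force: [-2.9, -0.6, 8.1]
opening: 1.0
```

Emit:
{"method": "apply_moves", "body": {"motion": [{"slide": [0, -2, 0], "roll": 0, "jaw": 1}, {"slide": [0, -2, 0], "roll": 0, "jaw": 1}, {"slide": [0, -2, 0], "roll": 0, "jaw": 1}]}}

```text
time: 11.2
position: [0.5408, 0.0728, 0.0804]
eef_rot: [180.0, 0.0, 6.2]
wrist_force: [-1.8, 0.6, 8.7]
opening: 0.999
```

Emit:
{"method": "apply_moves", "body": {"motion": [{"slide": [0, -2, 0.1], "roll": 0, "jaw": 1}, {"slide": [0, -2, 0.1], "roll": 0, "jaw": 1}]}}

```text
time: 11.37
position: [0.5404, 0.0769, 0.0803]
eef_rot: [-180.0, 0.0, 6.2]
wrist_force: [-2.6, -0.3, 8.4]
opening: 1.003
```

Emit:
{"method": "apply_moves", "body": {"motion": [{"slide": [0, -2, 0.15], "roll": 0, "jaw": 1}, {"slide": [0, -2, 0.15], "roll": 0, "jaw": 1}, {"slide": [0, -1, 0.1], "roll": 0, "jaw": 1}]}}

```text
time: 11.62
position: [0.5398, 0.0824, 0.0798]
eef_rot: [-180.0, -0.0, 6.3]
wrist_force: [-1.0, 0.6, 6.6]
opening: 0.997
```

Emit:
{"method": "apply_moves", "body": {"motion": [{"slide": [0, 0, -6], "roll": 0, "jaw": 1}, {"slide": [0, 0, -6], "roll": 0, "jaw": 1}, {"slide": [0, 0, 0], "roll": 0, "jaw": 1}, {"slide": [0, 0, 0], "roll": 0, "jaw": 1}]}}

```text
time: 11.95
position: [0.5402, 0.0813, 0.0918]
eef_rot: [180.0, -0.0, 6.2]
wrist_force: [0.4, -0.2, 0.4]
opening: 1.0
```

```bash
python3 look.py side7; python3 -c "
import cv2
cv2.imwrite('pics/s7.png',cv2.resize(cv2.imread('pics/side7.png')[150:280,215:375],None,fx=4.5,fy=4.5,interpolation=cv2.INTER_CUBIC))"
```

```text
[52.0, 52.2] finger x y z 0.3 79.1 91.5 [-0.2  0.7  0.4] 12.0
```

View pics/s7.png

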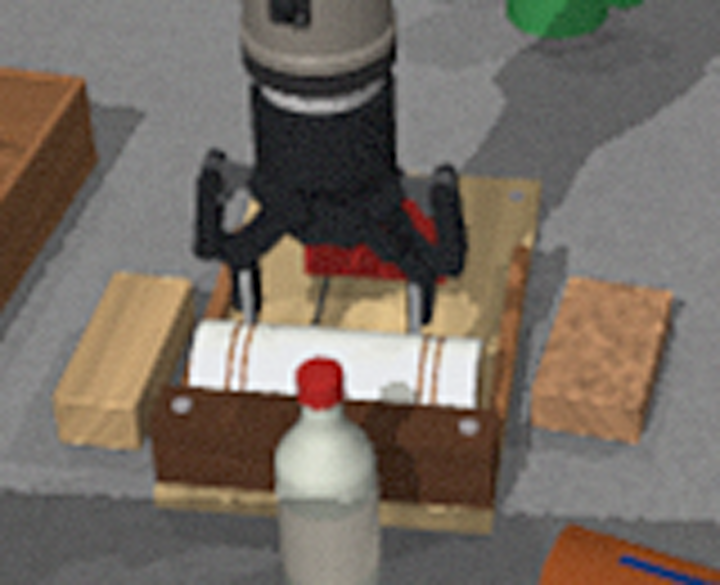

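The leg is over the crest: its upper edge runs from crop (215,321) to (460,340), and the stop now hides its lower edge. I'll measure from the upper edge.

```bash
cat >> h.py <<'E'
def up(y,X,zc=42):
    return min((proj("side",W(X,y+30*np.cos(t),zc+30*np.sin(t))) for t in np.linspace(.5,3.0,60)),key=lambda p:p[1])
def legup(bgr):
    """(board y at the x>0 part, at the x<0 part) from the upper silhouette edge"""
    hsv=cv2.cvtColor(bgr,cv2.COLOR_BGR2HSV);m=cv2.inRange(hsv,(0,0,140),(180,60,255))
    m=cv2.morphologyEx(m,cv2.MORPH_CLOSE,np.ones((5,5),np.uint8))
    lab,L,st,_=cv2.connectedComponentsWithStats(m[190:245,250:335]);k=1+np.argmax(st[1:,4]);o=[]
    ys=np.arange(0,95,5)
    for us in((261,262,263,264,277,278,279,280),(296,298,300,312,314,316,318)):
        v=[]
        for u in us:
            r=np.flatnonzero(L[:,u-250]==k)
            if len(r)==0:continue
            rows=[np.interp(u,*np.array([up(y,75),up(y,-75)]).T) for y in ys]
            v.append(np.interp(r[0]+190-.5,rows,ys))
        o.append((np.median(v).round(1),np.round(v,0).tolist()))
    return o
E
python3 - <<'E'
from h import *
for n in("side0","side7"):print(n,legup(cv2.imread(f"pics/{n}.png")))
E
```

```text
side0 [(np.float64(13.5), [35.0, 21.0, 10.0, 10.0, 14.0, 13.0]), (np.float64(11.8), [13.0, 12.0, 12.0, 12.0, 12.0, 11.0, 11.0])]
side7 [(np.float64(80.7), [81.0, 81.0, 81.0, 81.0, 81.0, 81.0, 80.0, 80.0]), (np.float64(81.5), [79.0, 79.0, 82.0, 83.0, 82.0, 81.0, 81.0])]
```

The leg measures y ≈ 80 at both ends, so it's seated. Next I'll lift, shut the fingers and go behind the post.

Emit:
{"method": "apply_moves", "body": {"motion": [{"slide": [0, 0, -14], "roll": 0, "jaw": 1}, {"slide": [0, 0, -14], "roll": 0, "jaw": 0}, {"slide": [0, 0, -14], "roll": 0, "jaw": 0}, {"slide": [0, 30, 0], "roll": 0, "jaw": 0}, {"slide": [0, 32, 0], "roll": 0, "jaw": 0}, {"slide": [0, 32, 0], "roll": 0, "jaw": 0}, {"slide": [0, 32, 0], "roll": 0, "jaw": 0}, {"slide": [0, 32, 0], "roll": 0, "jaw": 0}]}}

```text
time: 12.67
position: [0.5568, -0.0772, 0.1333]
eef_rot: [180.0, 0.0, 6.2]
wrist_force: [0.2, -0.1, -0.1]
opening: 0.011
```

Emit:
{"method": "apply_moves", "body": {"motion": [{"slide": [0, 32, 0], "roll": 0, "jaw": 0}, {"slide": [0, 0, 0], "roll": 0, "jaw": 0}, {"slide": [0, 0, 10], "roll": 0, "jaw": 0}, {"slide": [0, 0, 10], "roll": 0, "jaw": 0}, {"slide": [0, 0, 0], "roll": 0, "jaw": 0}]}}

```text
time: 13.08
position: [0.5588, -0.1058, 0.1109]
eef_rot: [-179.9, 0.2, 6.4]
wrist_force: [0.1, 0.6, -0.5]
opening: 0.001
```

```bash
python3 look.py side8;  python3 - <<'E'
from h import *
b=cv2.imread('pics/side8.png');print(legup(b))
cv2.imwrite('pics/s8.png',cv2.resize(b[110:270,215:375],None,fx=3.7,fy=3.7,interpolation=cv2.INTER_CUBIC))
E
```

```text
[52.3, 51.9] finger x y z -0.7 -108.7 111.7 [-0.5 -0.1  0.2] 13.1333
[(np.float64(80.7), [81.0, 81.0, 81.0, 81.0, 81.0, 81.0, 80.0, 80.0]), (np.float64(81.5), [79.0, 79.0, 82.0, 83.0, 82.0, 81.0, 81.0])]
```

View pics/s8.png

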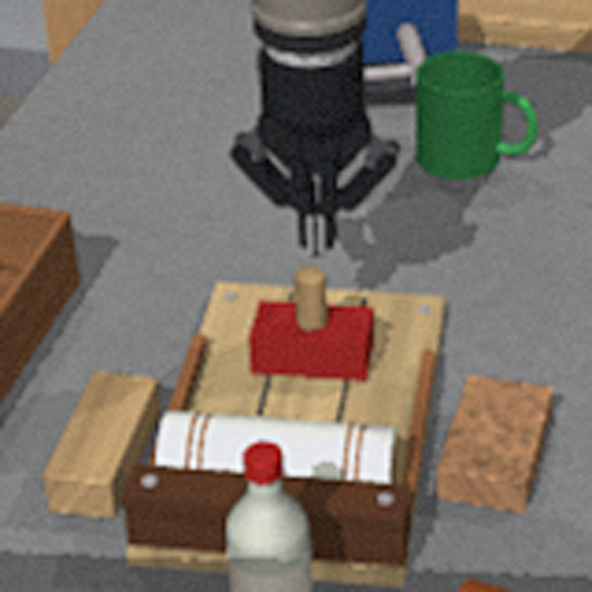

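The leg is seated and square, and the shut fingers (317,245) are in line behind the post (310,295). I'll lower and push.

Emit:
{"method": "apply_moves", "body": {"motion": [{"slide": [0, 0, 11], "roll": 0, "jaw": 0}, {"slide": [0, 0, 11], "roll": 0, "jaw": 0}, {"slide": [0, 0, 10], "roll": 0, "jaw": 0}, {"slide": [0, -2, 0], "roll": 0, "jaw": 0}, {"slide": [0, -3, 0], "roll": 0, "jaw": 0}, {"slide": [0, -3, 0], "roll": 0, "jaw": 0}]}}

```text
time: 13.63
position: [0.5597, -0.0989, 0.0815]
eef_rot: [-180.0, 0.0, 6.2]
wrist_force: [-0.6, -0.2, -0.1]
opening: -0.001
```

Emit:
{"method": "apply_moves", "body": {"motion": [{"slide": [0, -3, 0], "roll": 0, "jaw": 0}, {"slide": [0, -4, 0], "roll": 0, "jaw": 0}, {"slide": [0, -4, 0], "roll": 0, "jaw": 0}, {"slide": [0, -4, 0], "roll": 0, "jaw": 0}]}}

```text
time: 13.97
position: [0.5585, -0.0851, 0.082]
eef_rot: [179.9, -0.1, 6.2]
wrist_force: [0.6, -4.1, 0.7]
opening: 0.002
```

Emit:
{"method": "apply_moves", "body": {"motion": [{"slide": [0, -5, 0], "roll": 0, "jaw": 0}, {"slide": [0, -5, 0], "roll": 0, "jaw": 0}, {"slide": [0, -5, 0], "roll": 0, "jaw": 0}, {"slide": [0, -5, 0], "roll": 0, "jaw": 0}, {"slide": [0, -5, 0], "roll": 0, "jaw": 0}, {"slide": [0, -5, 0], "roll": 0, "jaw": 0}, {"slide": [0, -5, 0], "roll": 0, "jaw": 0}, {"slide": [0, -5, 0], "roll": 0, "jaw": 0}]}}

```text
time: 14.63
position: [0.5538, -0.0442, 0.0816]
eef_rot: [-180.0, -0.0, 6.2]
wrist_force: [1.8, -2.7, 1.9]
opening: 0.0
```

```bash
python3 look.py side9
```

```text
[52.3, 50.4] finger x y z 0.5 -45.6 81.6 [ 1.5 -1.7  1.6] 14.6833
```

Emit:
{"method": "apply_moves", "body": {"motion": [{"slide": [0, -5, 0], "roll": 0, "jaw": 0}, {"slide": [0, -5, 0], "roll": 0, "jaw": 0}, {"slide": [0, -5, 0], "roll": 0, "jaw": 0}, {"slide": [0, -5, 0], "roll": 0, "jaw": 0}, {"slide": [0, -4, 0], "roll": 0, "jaw": 0}, {"slide": [0, -4, 0], "roll": 0, "jaw": 0}, {"slide": [0, -3, 0], "roll": 0, "jaw": 0}, {"slide": [0, -2, 0], "roll": 0, "jaw": 0}]}}

```text
time: 15.35
position: [0.55, -0.0114, 0.0815]
eef_rot: [-180.0, 0.0, 6.3]
wrist_force: [1.9, -2.5, 0.9]
opening: -0.0
```

Emit:
{"method": "apply_moves", "body": {"motion": [{"slide": [0, -1.5, 0], "roll": 0, "jaw": 0}, {"slide": [0, -1.5, 0], "roll": 0, "jaw": 0}]}}

```text
time: 15.52
position: [0.5498, -0.009, 0.0815]
eef_rot: [180.0, 0.0, 6.2]
wrist_force: [1.3, -3.0, 2.5]
opening: -0.001
```

Emit:
{"method": "apply_moves", "body": {"motion": [{"slide": [0, -1, 0], "roll": 0, "jaw": 0}, {"slide": [0, -1, 0], "roll": 0, "jaw": 0}]}}

```text
time: 15.68
position: [0.5496, -0.0071, 0.0815]
eef_rot: [180.0, 0.0, 6.2]
wrist_force: [1.2, -3.2, 1.4]
opening: 0.003
```

```bash
python3 look.py side10
```

```text
[52.3, 51.3] finger x y z 0.3 -9.4 81.5 [ 2.1 -2.3  1.1] 15.7333
```

Emit:
{"method": "apply_moves", "body": {"motion": [{"slide": [0, -1.2, 0], "roll": 0, "jaw": 0}, {"slide": [0, -1.2, 0], "roll": 0, "jaw": 0}, {"slide": [0, -1.2, 0], "roll": 0, "jaw": 0}]}}

```text
time: 15.98
position: [0.5491, -0.0034, 0.0815]
eef_rot: [180.0, 0.0, 6.2]
wrist_force: [1.1, -2.5, -0.3]
opening: -0.001
```

Emit:
{"method": "apply_moves", "body": {"motion": [{"slide": [0, -1, 0], "roll": 0, "jaw": 0}, {"slide": [0, -1, 0], "roll": 0, "jaw": 0}]}}

```text
time: 16.15
position: [0.5489, -0.0013, 0.0815]
eef_rot: [-180.0, 0.0, 6.2]
wrist_force: [2.9, -3.2, 1.3]
opening: 0.005
```

Emit:
{"method": "apply_moves", "body": {"motion": [{"slide": [0, -0.8, 0], "roll": 0, "jaw": 0}, {"slide": [0, -0.8, 0], "roll": 0, "jaw": 0}]}}

```text
time: 16.32
position: [0.5487, 0.0002, 0.0815]
eef_rot: [180.0, 0.0, 6.2]
wrist_force: [1.8, -2.5, 0.3]
opening: 0.003
```

Emit:
{"method": "apply_moves", "body": {"motion": [{"slide": [0, -0.8, 0], "roll": 0, "jaw": 0}, {"slide": [0, 0, 0], "roll": 0, "jaw": 0}]}}

```text
time: 16.48
position: [0.5486, 0.0012, 0.0815]
eef_rot: [-180.0, 0.0, 6.3]
wrist_force: [2.5, -2.7, 1.4]
opening: -0.003
```

Emit:
{"method": "apply_moves", "body": {"motion": [{"slide": [0, -0.8, 0], "roll": 0, "jaw": 0}, {"slide": [0, 0, 0], "roll": 0, "jaw": 0}]}}

```text
time: 16.65
position: [0.5486, 0.0019, 0.0815]
eef_rot: [-180.0, 0.0, 6.2]
wrist_force: [1.4, -2.9, 1.2]
opening: 0.002
```

Emit:
{"method": "apply_moves", "body": {"motion": [{"slide": [0, -0.7, 0], "roll": 0, "jaw": 0}, {"slide": [0, -0.7, 0], "roll": 0, "jaw": 0}, {"slide": [0, 0, 0], "roll": 0, "jaw": 0}]}}

```text
time: 16.9
position: [0.5484, 0.0033, 0.0815]
eef_rot: [-180.0, 0.0, 6.2]
wrist_force: [2.0, -2.5, 1.4]
opening: 0.002
```

Emit:
{"method": "apply_moves", "body": {"motion": [{"slide": [0, -0.7, 0], "roll": 0, "jaw": 0}, {"slide": [0, 0, 0], "roll": 0, "jaw": 0}]}}

```text
time: 17.07
position: [0.5483, 0.004, 0.0815]
eef_rot: [-180.0, 0.0, 6.2]
wrist_force: [2.0, -2.9, 0.9]
opening: -0.004
```

Emit:
{"method": "apply_moves", "body": {"motion": [{"slide": [0, -0.7, 0], "roll": 0, "jaw": 0}, {"slide": [0, 0, 0], "roll": 0, "jaw": 0}]}}

```text
time: 17.23
position: [0.5483, 0.0047, 0.0815]
eef_rot: [-180.0, 0.0, 6.2]
wrist_force: [1.4, -3.1, 1.0]
opening: 0.004
```

Emit:
{"method": "apply_moves", "body": {"motion": [{"slide": [0, -0.7, 0], "roll": 0, "jaw": 0}, {"slide": [0, 0, 0], "roll": 0, "jaw": 0}]}}

```text
time: 17.4
position: [0.5482, 0.0048, 0.0815]
eef_rot: [180.0, 0.0, 6.2]
wrist_force: [1.4, -3.1, 1.3]
opening: -0.002
```

Emit:
{"method": "apply_moves", "body": {"motion": [{"slide": [0, -0.3, 0], "roll": 0, "jaw": 0}, {"slide": [0, 0, 0], "roll": 0, "jaw": 0}]}}

```text
time: 17.57
position: [0.5482, 0.0048, 0.0815]
eef_rot: [180.0, 0.0, 6.2]
wrist_force: [2.3, -5.1, 0.7]
opening: -0.002
```

Emit:
{"method": "apply_moves", "body": {"motion": [{"slide": [0, -0.4, 0], "roll": 0, "jaw": 0}, {"slide": [0, 0, 0], "roll": 0, "jaw": 0}]}}

```text
time: 17.73
position: [0.5482, 0.0049, 0.0815]
eef_rot: [179.9, 0.0, 6.2]
wrist_force: [1.2, -5.9, 1.2]
opening: -0.001
```

Emit:
{"method": "apply_moves", "body": {"motion": [{"slide": [0, -0.4, 0], "roll": 0, "jaw": 0}, {"slide": [0, 0, 0], "roll": 0, "jaw": 0}]}}

```text
time: 17.9
position: [0.5482, 0.0049, 0.0815]
eef_rot: [179.9, 0.0, 6.2]
wrist_force: [1.3, -7.6, 1.1]
opening: -0.003
```

Emit:
{"method": "apply_moves", "body": {"motion": [{"slide": [0, -0.3, 0], "roll": 0, "jaw": 0}, {"slide": [0, 0, 0], "roll": 0, "jaw": 0}, {"slide": [0, 0, 0], "roll": 0, "jaw": 0}, {"slide": [0, 0, 0], "roll": 0, "jaw": 0}]}}

```text
time: 18.23
position: [0.5482, 0.0049, 0.0815]
eef_rot: [179.9, 0.0, 6.2]
wrist_force: [1.3, -7.8, 1.3]
opening: -0.002
```

```bash
python3 look.py side11; python3 - <<'E'
from h import *
print(legup(cv2.imread('pics/side11.png')))
E
```

```text
[52.3, 51.3] finger x y z 0.3 2.4 81.5 [ 1.3 -7.   0.6] 18.2833
[(np.float64(80.7), [81.0, 81.0, 81.0, 81.0, 81.0, 81.0, 80.0, 80.0]), (np.float64(81.5), [79.0, 79.0, 82.0, 83.0, 82.0, 81.0, 81.0])]
```

The chock is snug: force rises with no further travel, and the finger is at y 2.4 against the expected 2. Backing off, lifting clear and checking.

Emit:
{"method": "apply_moves", "body": {"motion": [{"slide": [0, 3, 0], "roll": 0, "jaw": 0}, {"slide": [0, 8, 0], "roll": 0, "jaw": 0}, {"slide": [0, 8, -5], "roll": 0, "jaw": 0}, {"slide": [0, 10, -25], "roll": 0, "jaw": 0}, {"slide": [0, 20, -25], "roll": 0, "jaw": 0}, {"slide": [0, 30, -25], "roll": 0, "jaw": 0}, {"slide": [0, 35, -15], "roll": 0, "jaw": 0}, {"slide": [0, 35, 0], "roll": 0, "jaw": 0}]}}

```text
time: 18.95
position: [0.5664, -0.1426, 0.1808]
eef_rot: [179.9, -0.4, 6.3]
wrist_force: [0.8, -0.5, 0.1]
opening: -0.004
```

Emit:
{"method": "apply_moves", "body": {"motion": [{"slide": [-10, 30, 0], "roll": 0, "jaw": 0}, {"slide": [-10, 30, 0], "roll": 0, "jaw": 0}, {"slide": [-10, 30, 0], "roll": 0, "jaw": 0}, {"slide": [-10, 30, 0], "roll": 0, "jaw": 0}, {"slide": [0, 0, 0], "roll": 0, "jaw": 0}, {"slide": [0, 0, 0], "roll": 0, "jaw": 0}]}}

```text
time: 19.45
position: [0.5363, -0.2678, 0.1764]
eef_rot: [-180.0, 0.0, 6.0]
wrist_force: [0.4, 0.1, -0.2]
opening: -0.001
```

```bash
python3 - <<'E'
from h import *
a=cams.get_image("top")[:,:,::-1].copy();cv2.imwrite('pics/top12.png',a)
cv2.imwrite("pics/t12.png",cv2.resize(a[130:230,225:395],None,fx=4.6,fy=4.6,interpolation=cv2.INTER_CUBIC))
E
python3 look.py side12
```

```text
[52.3, 50.4] finger x y z -39.3 -264.1 176.6 [ 0.4 -0.3  0.1] 19.55
```

View pics/t12.png

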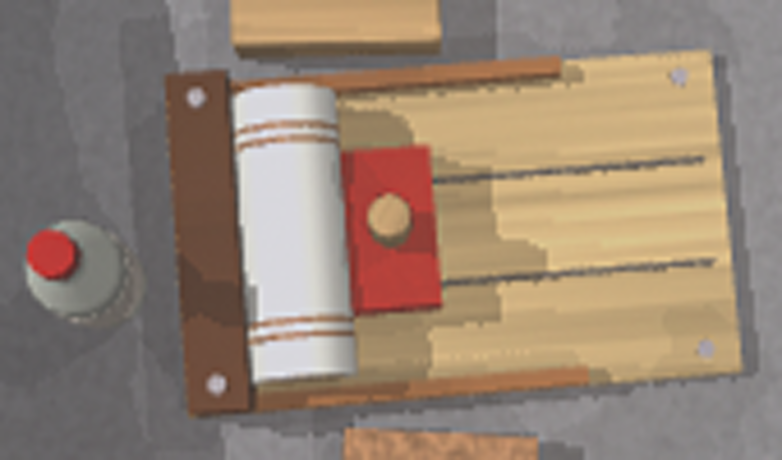

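The leg lies square against the stop from (233,90) to (248,380). The red chock's face touches it along (343,152) to (356,313), and the arm is clear.

```bash
python3 - <<'E'
from h import *
for n,p in(("post0",cr(577,199,94)),("post1",cr(389,216,94))):print(n,((p[:2]-O)@ey).round(1))
from rig import job
print(job.finish_job())
E
```

```text
post0 -75.2
post1 25.5
the job is handed in; nothing more can be done
None
```

The leg is in its seat against the stop, the chock is snug against it, and I've handed the job in at about 19.6 s of the 72 s allowed. The hand-in reports no verdict.

- **Rolling the leg:** I rolled it in four strokes with the open fingertips pressing on top. Wrist readings stayed at about 10 N or less, and the grasp point stayed at 77 mm or higher. I let go past the crest of the studs and the leg rolled into its seat by itself.
- **Pushing the chock:** I shut the fingers and pushed the post from behind. At the end the wrist force rose from about 3 N to 8 N with no further travel, so the chock was tight against the leg. Then I backed off and lifted clear.

**Last checks:**
- The side view put the leg at board y of about 80.7 to 81.5 mm. That method read about 1 to 3 mm high at the start, so it fits the 80 mm seat.
- The top view shows the leg square to the stop with the chock touching it.
- The post is at board y of about 25.5 mm, against 25 mm when snug, so the chock should read about 0.110.
- The wrist force was near zero, with the arm clear of the board.

**Checks that disagreed:** my first side-view method, using the leg's lower edge, stopped working once the stop hid that edge and kept reading about 52 mm. I used the upper edge from then on. I did not measure whether the other things on the bench had moved. The fingers touched only the leg and the post, and the glue, offcut and sanding block look unmoved in the last picture.

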